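# Free the pawl of the ratchet lift and let the plywood down

## Task

Take the orange-handled steel rod from its wooden rest, put its tip under the red lug of the lift's pawl and gently raise it to free the pawl, holding it up with the rod while the load of plywood sinks all the way down by its own weight; then let the pawl drop back and lay the rod in its rest as you found it. Do not force the pawl hard against its stop, do not touch the lift with the gripper, and leave everything else on the bench alone.

Things in the scene. Friction and masses are not known exactly. Their poses are not given: they have to be found in the camera images.
- rod_grip (a point): release rod: a straight tool 185 mm long, orange handle (90 long, 16 wide, 18 tall, flat sides) followed by a steel shaft of 10 mm diameter and 95 mm length; 0.12 kg. This point is on the rod's axis, inside the handle, 30 mm from the handle's front end: grip here, across the handle's 16 mm. Its x axis runs along the rod towards the steel tip, z up as it lies in the rest
- rod_tip (a point): steel end of the rod, on its axis, 125 mm ahead of rod_grip; same axes
- rest_grip (a point): fixed wooden rest, where rod_grip lies when the rod is home; rod axis 50 mm above the bench. Axes: x along the rod towards where its tip lies, z up. Two notched uprights carry the rod: one under the handle 50 mm behind this point (-x), one under the shaft 90 mm ahead; notches 2 to 3 mm wider than the rod at the bottom, flaring upward; floor of the rest 12 mm high between them
- jack: fixed ratchet lift, blue post on a grey base plate (170 x 240 mm), 0.16 m high; origin under the frame, on the bench. Its -x axis points to the open side with the lug, roughly to the robot; +y to the pawl side; the platform with the load (130 x 115 mm, up to 0.33 m above the bench when raised) is on the -y side, from y = -20 to y = -135 mm, x = -50 to 80 mm
- pawl_lug (a point): point on the pawl lever, 160 mm above the bench when closed, axes as the jack's. The red lug, a level bar 16 mm wide (y), 8 thick, 44 long towards the jack's -x (free end 18 mm ahead of this point, lever 26 mm behind), is clamped in a slot at a height set by hand and not measured: its underside is 4 to 28 mm below this point, differently each time; feel for it. Free space under it
- pawl (a joint): pawl angle, rad: 0 = in the teeth, grows as the lug is raised (pivot to lug 49 mm). Clear of the teeth above about 0.13, hard stop at 0.155: from first touch the lug rises 6.5 mm to clear, at most 7.5 mm. It takes 3 to 5 N to slide it out under load, then 2 to 3.5 N to hold it up; a spring closes it when let go. Over 8 N between rod and lift is too much
- lift (a joint): height of the load's platform above its lowest position, m: 0 = fully down. When the pawl is clear it sinks by itself at about 20 to 35 mm/s (damped); teeth every 12 mm, and it is caught by the next tooth if the pawl drops back
- earmuffs: yellow earmuffs, bystander
- blank_a: lobed plywood blank, 6 mm thick, bystander
- blank_b: another lobed plywood blank, bystander
- sander: cork sanding block, bystander
Things that resemble listed ones, but are neither listed nor needed, are in the scene too. What is shaped like the part that bears rod_grip but blue or pink is not meant.

How it is judged:
On the way, in this order (a step that is already met when the one before it is completed fails the run):
1. the rod is taken from its rest (distance between rod_grip and rest_grip above 0.06 m), for 0.1 s.
2. the pawl is raised clear of the teeth by the rod (value of joint pawl above 0.115 rad and contact force between rod and jack above 0.5 N), for 0.1 s.
3. the load has sunk fully down with the rod still holding the pawl (value of joint lift below 0.003 m and value of joint pawl above 0.1 rad and contact force between rod and jack above 0.3 N), for 0.1 s.
At the end, for the whole second after the job is handed in: the load is fully down (within 3 mm), the pawl has dropped back (below 0.06 rad), and the rod lies at rest in both notches of its rest, the same way round, within 20 mm of its home and not raised by more than 6 mm (value of joint lift below 0.003 m and value of joint pawl below 0.06 rad and distance between rod_grip and rest_grip below 0.02 m and x of rod_tip in the frame of rest_grip above 0.1 m and z of rod_tip in the frame of rest_grip between -0.006 and 0.006 m and z of rod_grip in the frame of rest_grip below 0.006 m and linear speed of rod below 0.02 m/s); the robot touches nothing.
It fails at once if the rod presses on the lift with more than 8 N (contact force between rod and jack above 8 N).
It fails at once if the gripper or arm touches the lift (contact force between any of the fingers, the arm and jack above 1 N).
It fails at once if a bystander is disturbed (moved more than 20 mm) (distance of any of earmuffs, blank_a, blank_b, sander from where it was at the start of the episode above 0.02 m).
It also fails if it takes over 72 s, if anything falls off the work surface, if the arm or the gripper's body presses on something with over 40 N, if the wrist force passes 120 N, or if a joint passes its speed limit or range.

## Robot

A 6-joint arm with a two-finger parallel gripper is mounted at the origin on the work surface. World frame = base frame: x ahead of the robot, y to its left, z up, the work surface at z = 0. Lengths are in m, angles in rad, forces in N, time in s.
With the tool pointing down it reaches from about 0.375 to 0.975 m from the base axis. Payload 3.8 kg.
Tool frame: the origin (TCP) lies midway between the tips of the shut fingers; the grasp point (between the pads) lies 19 mm behind it; z points along the fingers, y is the line along which they close (so a half turn about z gives the same grasp; the last joint's range is limited). The gripper opens to 88 mm and grips with 3 to 60 N. Pads are 18 mm wide; open, the fingers measure 123 mm over their backs; the gripper's body (75 mm by 187 mm) begins 45 mm behind the grasp point.
Start: joints at [-1.181, 0.264, 1.604, -0, 1.274, -0.037], TCP at [0.279, -0.614, 0.239] pointing down, gripper open.
Joint ranges: [-2.63, 2.63], [-0.94, 2.18], [0.31, 2.57], [-1.31, 4.45], [0, 2.66], [-2.55, 2.55]. Speed limits (rad/s): [2.57, 2.57, 3.14, 3.14, 3.14, 3.14].

## Interface

Orientations are given as a rotation vector (axis times angle).
In Python, from cell import manip, inverse_kinematics, cams, order gives the robot as it stands. Calls block until the motion is done:
- manip.move_pose(position, orientation): joint-space move of the TCP to a pose.
- manip.move_linear(position, rate=0.15, rot=None): straight line of the TCP; rot=None keeps the orientation; rate is the mean speed in m/s.
- manip.set_joints(angles): joint-space move.
- manip.set_gripper(opening, force=None): finger opening in m; force is the grip in N (None keeps the last); returns when the fingers have stopped.
- manip.dwell(seconds).
- inverse_kinematics(position, orientation): joint angles nearest the present ones, or None.
- manip.state(): the state.
- cams.capture(name): name is "side" or "top" or "wrist"; returns a dict with "image" (400x640x3 uint8, blue, green, red), "z_map" (400x640 float32, m along the optical axis (not along the pixel's ray), 0 where there is no reading), "intrinsics" (3x3 intrinsics, pixels), "position" and "orientation" of the camera in the world; the wrist camera has in their place "T_tool_cam" (4x4, takes a point from camera to tool coordinates, whose origin is the TCP and whose axes are the flange's). Camera axes: x right, y down, z forward; pixel columns grow to the right and rows downward; lengths in m; the calibration is good to about 2 mm. A picture is of the moment at which its call begins: read the wrist's pose just before it.
A pose or a line that the arm cannot do raises manip.IKError and nothing moves.
- order.close_job(): hands the job in; it is judged then, once.
The state is a dict: "clock": time; "joint_pos": joint angles; "joint_velocities": joint speeds; "tau": joint torques, N m; "tool_pos": TCP position; "tcp_rot": TCP orientation; "contact_force": force on the tool from outside, world axes, zero at the start; "moment": the same for the moment, N m; "gripper_width": finger opening in m; "grasp_force": force on a finger pad.
Only numpy, scipy, OpenCV 4.12 (cv2) and the standard library are available. Lean on these libraries where they do the work, as an engineer would, in place of code of your own. Each camera call takes 0.05 s, during which the arm holds its last target. There are 200 camera calls.

## Working session

There is one attempt and no reset: what is moved stays moved. The work goes in short steps, each a Python script; the robot and the scene stay as the last script left them, time stands still between calls to the robot, and variables do not carry over. Pictures are saved under pics/ and viewed, at most 11 in all, crops included, and the job is handed in when it is done.

```bash
ls; mkdir -p pics; cat > h.py <<'E'
import numpy as np, cv2
from scipy.spatial.transform import Rotation as R
from cell import manip, inverse_kinematics, cams, order
def snap(n,f):
    s=manip.state(); c=cams.capture(n)
    if n=="wrist":
        T=np.eye(4);T[:3,:3]=R.from_rotvec(s["tcp_rot"]).as_matrix();T[:3,3]=s["tool_pos"];T=T@c["T_tool_cam"]
    else:
        T=np.eye(4);o=np.array(c["orientation"]);T[:3,:3]=o if o.shape==(3,3) else R.from_rotvec(o).as_matrix();T[:3,3]=c["position"]
    cv2.imwrite(f"pics/{f}.png",c["image"]); np.savez(f"pics/{f}.npz",T=T,K=c["intrinsics"],z=c["z_map"])
def load(f): return np.load(f"pics/{f}.npz")
def px(f,u,v,height=None):
    d=load(f);K,T=d["K"],d["T"]
    r=np.array([(u-K[0,2])/K[0,0],(v-K[1,2])/K[1,1],1.])
    if height is None: z=d["z"][int(v),int(u)]
    else: z=(height-T[2,3])/(T[:3,:3]@r)[2]
    return T[:3,:3]@(r*z)+T[:3,3]
E
python3 - <<'E'
from h import *
s=manip.state();print(s["clock"],s["contact_force"],s["tcp_rot"])
snap("top","t0");snap("side","s0")
for f in("t0","s0"):print(load(f)["T"].round(3))
E
```

```text
pics
0.0 [ 0.37334732  0.32741203 -0.2742847 ] [-3.06823067e+00 -6.64932867e-01  6.23446343e-04]
[[-0.018 -0.997  0.078  0.347]
 [-1.     0.019  0.007  0.008]
 [-0.008 -0.078 -0.997  1.221]
 [ 0.     0.     0.     1.   ]]
[[-0.974 -0.104  0.202  0.242]
 [-0.227  0.485 -0.844  0.852]
 [-0.01  -0.868 -0.496  0.62 ]
 [ 0.     0.     0.     1.   ]]
```

View pics/t0.png

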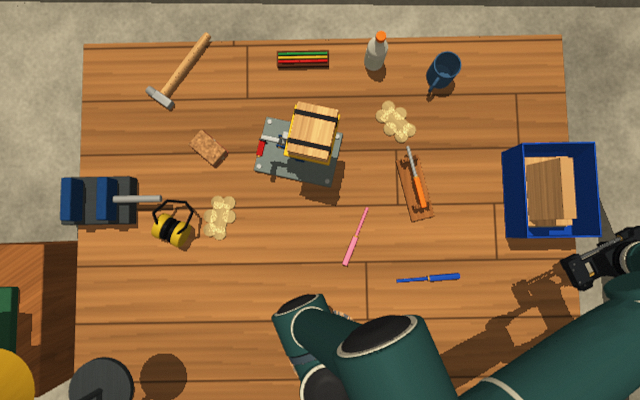

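View pics/s0.png

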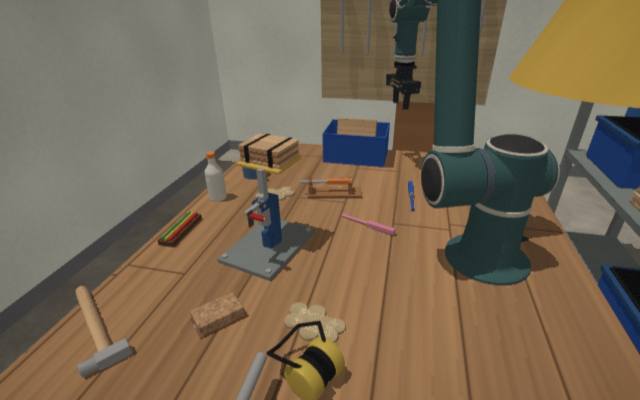

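```bash
python3 - <<'E'
from h import *
t=cv2.imread("pics/t0.png");s=cv2.imread("pics/s0.png")
a=cv2.resize(t[90:230,240:440],None,fx=4,fy=4,interpolation=cv2.INTER_CUBIC)
cv2.imwrite("pics/ct.png",a)
b=cv2.resize(s[140:280,200:400],None,fx=4,fy=4,interpolation=cv2.INTER_CUBIC)
cv2.imwrite("pics/cs.png",b)
E
```

```text
(no output)
```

View pics/ct.png

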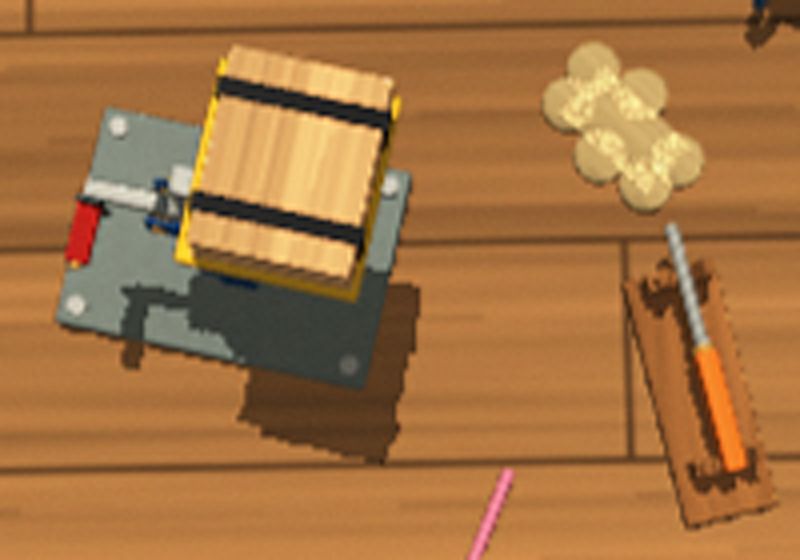

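View pics/cs.png

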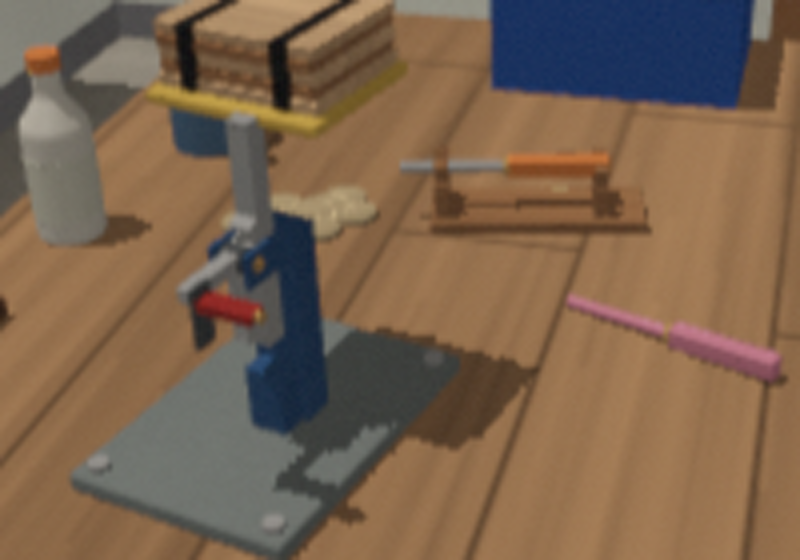

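The crops show that the orange rod lies on the wooden rest: handle back end about (426,207), tip about (407,147) in the top view. The blue one (428,278) and the pink one (355,237) lie on the bench, so orange on the rest is the one meant. The red lug runs from about (262,141) to (258,155), and the plate corners are visible.

```bash
python3 - <<'E'
from h import *
C=lambda x,y:(240+x/4,90+y/4)
S=lambda x,y:(200+x/4,140+y/4)
print("rod top: tip,junction,back")
for p,h in(((671,226),.055),((703,347),.057),((737,470),.059)): print(px("t0",*C(*p),h).round(4), px("t0",*C(*p)).round(4))
print("lug pts by depth top")
for p in((90,210),(85,230),(78,255)): print(px("t0",*C(*p)).round(4))
print("plate corners z~?")
for p in((108,110),(60,324),(362,386),(408,175)): print(px("t0",*C(*p)).round(4))
print("lug side view depth")
for p in((200,303),(230,308),(255,315),(230,300),(230,318)): print(px("s0",*S(*p)).round(4))
# red mask points
for f in("t0","s0"):
    im=cv2.imread(f"pics/{f}.png");hsv=cv2.cvtColor(im,cv2.COLOR_BGR2HSV)
    m=((hsv[...,0]<6)|(hsv[...,0]>174))&(hsv[...,1]>170)&(hsv[...,2]>90)
    vs,us=np.where(m); P=np.array([px(f,u,v) for u,v in zip(us,vs)])
    k=(P[:,2]>.1)&(P[:,2]<.2)&(P[:,0]>.4)
    P=P[k];print(f,len(P),P.min(0).round(4),P.max(0).round(4),P.mean(0).round(4))
    import sys
    print(np.percentile(P[:,2],[5,25,50,75,95]).round(4))
    u,s,v=np.linalg.svd(P-P.mean(0));print(v[0].round(3), np.ptp((P-P.mean(0))@v[0]))
E
```

```text
rod top: tip,junction,back
[ 0.5901 -0.2435  0.055 ] [ 0.6012 -0.2549  0.002 ]
[ 0.5005 -0.263   0.057 ] [ 0.5008 -0.2636  0.0548]
[ 0.4108 -0.2837  0.059 ] [ 0.411  -0.2845  0.0559]
lug pts by depth top
[0.5865 0.1651 0.1608]
[0.5725 0.1681 0.1636]
[0.5566 0.1736 0.1592]
plate corners z~?
[0.6975 0.1729 0.0112]
[0.5342 0.2114 0.0058]
[ 0.4819 -0.0166  0.0119]
[ 6.453e-01 -5.540e-02 -2.000e-04]
lug side view depth
[0.5867 0.1714 0.163 ]
[0.5657 0.1752 0.1646]
[0.5504 0.1747 0.1614]
[0.5707 0.1634 0.1624]
[0.5652 0.1778 0.1592]
t0 88 [0.5521 0.1608 0.1547] [0.5924 0.1824 0.1669] [0.5722 0.1713 0.1619]
[0.1586 0.1606 0.1618 0.1634 0.1655]
[-0.974  0.225 -0.006] 0.03872255945391592
s0 67 [0.5521 0.1596 0.1589] [0.589  0.1819 0.1657] [0.5706 0.1721 0.1635]
[0.161  0.1629 0.1638 0.1644 0.1653]
[-0.955  0.298 -0.005] 0.041502911939767066
```

```bash
cat >> h.py <<'E'
def rv(yaw,flip=0):
    c,s=np.cos(yaw+flip*np.pi),np.sin(yaw+flip*np.pi)
    return R.from_matrix(np.array([[c,s,0],[s,-c,0],[0,0,-1.]])).as_rotvec()
E
python3 - <<'E'
from h import *
yr=np.arctan2(.0402,.1793); yj=np.arctan2(-.2295,.9733)
for fl in(0,1):
    for p,y in(((.469,-.271,.031),yr),((.449,.2,.13),yj),((.40,.21,.1),yj),((.449,.2,.25),yj)):
        q=inverse_kinematics(p,rv(y,fl));print(fl,p,None if q is None else np.round(q,2))
manip.move_pose([.469,-.271,.20],rv(yr,0))
snap("wrist","w1");print(manip.state()["clock"],manip.state()["tool_pos"])
E
```

```text
0 (0.469, -0.271, 0.031) [-0.57  0.24  2.06 -0.    0.84  0.78]
0 (0.449, 0.2, 0.13) [0.37 0.01 2.1  0.   1.03 2.17]
0 (0.4, 0.21, 0.1) [ 0.43 -0.03  2.2   0.    0.97  2.23]
0 (0.449, 0.2, 0.25) [ 0.37 -0.1   1.97  0.    1.27  2.17]
1 (0.469, -0.271, 0.031) [-0.57  0.24  2.06 -0.    0.84 -2.36]
1 (0.449, 0.2, 0.13) [ 0.37  0.01  2.1   0.    1.03 -0.97]
1 (0.4, 0.21, 0.1) [ 0.43 -0.03  2.2   0.    0.97 -0.91]
1 (0.449, 0.2, 0.25) [ 0.37 -0.1   1.97  0.    1.27 -0.97]
1.6167 [ 0.46903207 -0.27208666  0.2003088 ]
```

View pics/w1.png

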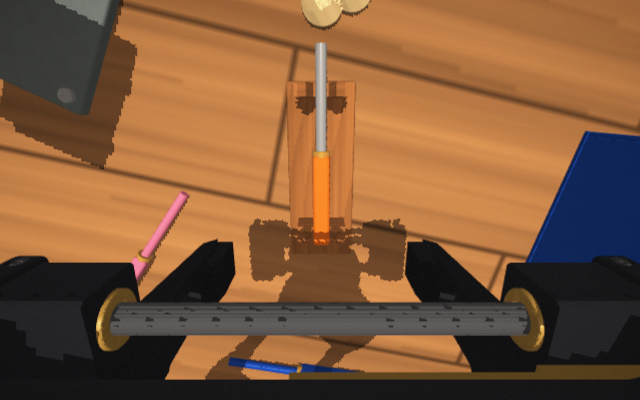

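The wrist view shows the rod nearly vertical in the image: tip (320,43), handle front (321,153), handle back (321,243). Next I locate these points.

```bash
python3 - <<'E'
from h import *
a=px("w1",320,44,.05);b=px("w1",321,153,.059);c=px("w1",321,242,.059)
print(a,b,c,np.linalg.norm((a-b)[:2]),np.linalg.norm((c-b)[:2]),np.degrees(np.arctan2(*(a-c)[1::-1])))
for v in(60,100,170,200): print(px("w1",320.5,v).round(4))
E
```

```text
[ 0.59164555 -0.24350042  0.05      ] [ 0.50223726 -0.26431572  0.059     ] [ 0.41614912 -0.28355092  0.059     ] 0.09179933775843738 0.08821089124503806 12.855464036575547
[ 0.5788 -0.2468  0.0549]
[ 0.5471 -0.2538  0.0551]
[ 0.4868 -0.2673  0.059 ]
[ 0.4589 -0.2735  0.0604]
```

```bash
python3 - <<'E'
from h import *
yr=np.radians(12.75); manip.set_gripper(.05,60)
manip.move_pose([.480,-.2685,.10],rv(yr)); manip.move_linear([.480,-.2685,.031],rate=.08)
s=manip.state();print(s["contact_force"],s["gripper_width"])
manip.set_gripper(0,60)
s=manip.state();print(s["contact_force"],s["moment"],s["gripper_width"],s["grasp_force"],s["tool_pos"],s["tcp_rot"])
manip.move_linear([.480,-.2685,.12],rate=.06); manip.dwell(.3)
for i in range(4):
    s=manip.state();print(s["contact_force"],s["moment"],s["gripper_width"],s["tool_pos"],s["clock"]);manip.dwell(.05)
snap("wrist","w2");snap("side","s2")
E
```

```text
[-0.46430296 -0.24210712 -0.39496538] 0.04961541610768351
[ 0.15446712 -0.35727976  2.27852077] [-0.05196817  0.05662605 -0.02345063] 0.015072735555843457 59.9968571215868 [ 0.48018037 -0.26868178  0.03123136] [3.12177135e+00 3.48908324e-01 5.13075382e-04]
[-0.649883   -0.32145137 -0.84529392] [0.02279519 0.06364172 0.0640966 ] 0.01527500758798257 [ 0.47991715 -0.26846775  0.11983111] 6.3833
[ 0.52319166 -0.09406456 -1.8929913 ] [ 0.0214388   0.08565321 -0.01234769] 0.015237733768498869 [ 0.47993088 -0.26846452  0.11985617] 6.4333
[-0.05084344 -0.36894614 -1.05406477] [-0.00559477  0.06367743 -0.04060714] 0.015044333602529804 [ 0.4799816  -0.26846612  0.11993978] 6.4833
[-0.27551752  1.13910581 -1.08033229] [ 0.02935355 -0.01862799  0.04645022] 0.014947839444699355 [ 0.48000853 -0.268504    0.11997134] 6.5333
```

View pics/w2.png

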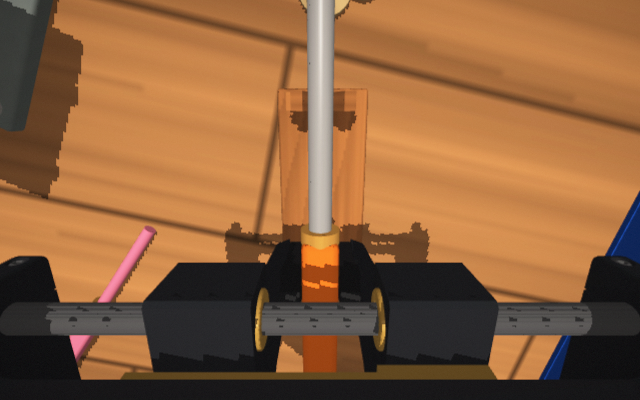

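```bash
python3 - <<'E'
from h import *
for v in(20,100,200): print(px("w2",320,v).round(4))
P=np.array([px("t0",u,v) for u in range(285,342,2) for v in range(98,165,2)])
print("load top",np.percentile(P[:,2],[50,90,99]))
Q=P[P[:,2]>.2];print(Q.min(0),Q.max(0))
yj=np.radians(-13.3);yr=np.radians(12.75)
d=np.array([np.cos(yj),np.sin(yj)]);L=np.array([.571,.1715]);g=L-.182*d
for p,y in(((.48,-.2685,.42),yr),((.42,-.03,.45),0),((*g,.45),yj),((*g,.101),yj),((*(L-.117*d),.13),yj)):
    q=inverse_kinematics(p,rv(y));print(p,None if q is None else np.round(q,2))
E
```

```text
[ 0.5809 -0.2446  0.1424]
[ 0.5548 -0.2504  0.1448]
[ 0.5173 -0.2589  0.144 ]
load top [0.29356271 0.29752393 0.30011015]
[ 0.34652271 -0.03609715  0.20380397] [0.65520962 0.10121566 1.22143925]
(0.48, -0.2685, 0.42) [-0.56 -0.03  1.61 -0.    1.57  0.79]
(0.42, -0.03, 0.45) [-0.13 -0.28  1.77 -0.    1.66  1.44]
(np.float64(0.3938814451545699), np.float64(0.213369052168235), 0.45) [ 0.44 -0.23  1.73 -0.    1.64  2.24]
(np.float64(0.3938814451545699), np.float64(0.213369052168235), 0.101) [ 0.44 -0.04  2.21 -0.    0.97  2.24]
(np.float64(0.4571380718850806), np.float64(0.19841581925100824), 0.13) [ 0.36  0.03  2.09 -0.    1.03  2.16]
```

```bash
python3 - <<'E'
from h import *
yj=np.radians(-13.3);yr=np.radians(12.75)
d=np.array([np.cos(yj),np.sin(yj)]);L=np.array([.571,.1715]);g=L-.182*d
manip.move_linear([.48,-.2685,.40],rate=.2)
manip.move_pose([*g,.40],rv(yj))
manip.move_linear([*g,.101],rate=.15); manip.dwell(.2)
F=[];M=[]
for i in range(20):
    s=manip.state();F.append(s["contact_force"]);M.append(s["moment"]);manip.dwell(.02)
print(np.mean(F,0),np.std(F,0),np.mean(M,0),np.std(M,0),s["tool_pos"],s["clock"])
snap("wrist","w3"); snap("side","s3")
d3=load("w3")
im=cv2.imread("pics/w3.png");hsv=cv2.cvtColor(im,cv2.COLOR_BGR2HSV)
m=((hsv[...,0]<6)|(hsv[...,0]>174))&(hsv[...,1]>170)&(hsv[...,2]>80)
vs,us=np.where(m);P=np.array([px("w3",u,v) for u,v in zip(us,vs)]);k=(P[:,2]>.12)&(P[:,2]<.2)&(P[:,0]>.5);P=P[k]
print(len(P),us[k].min(),us[k].max(),vs[k].min(),vs[k].max(),P.min(0),P.max(0),P.mean(0))
l=np.array([-np.sin(yj),np.cos(yj)]);print("lug lateral",np.percentile(P[:,:2]@l,[2,50,98]),"axis", L@l,"along",np.percentile(P[:,:2]@d,[2,98]),L@d)
for v in(60,100,150): print(px("w3",320,v).round(4), px("w3",320,v)[:2]@l)
E
```

```text
[-0.04805003  0.01045723 -1.36484188] [0.47882296 0.4944857  0.37630232] [0.05138716 0.04562702 0.00107047] [0.03079089 0.02221527 0.03053158] [0.39388632 0.21338098 0.10102367] 12.675Traceback (most recent call last):
  File "<stdin>", line 16, in <module>
    return umr_minimum(a, axis, None, out, keepdims, initial, where)
ValueError: zero-size array to reduction operation minimum which has no identity
```

View pics/w3.png

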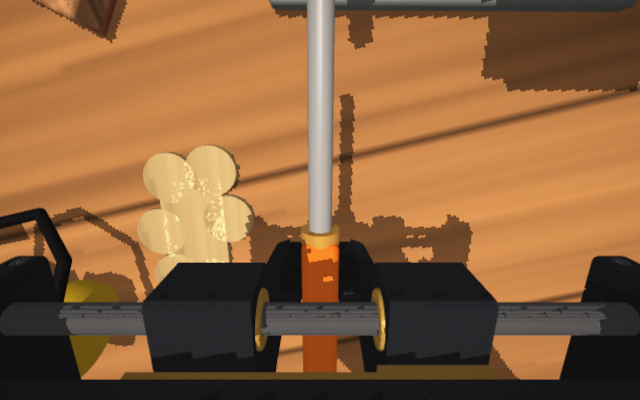

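The lug lies beyond the wrist camera's view, though the rod sits straight in the grip. I'll check the alignment from the side camera.

```bash
python3 - <<'E'
from h import *
b=cv2.imread("pics/s3.png")[150:270,200:350]
cv2.imwrite("pics/cs3.png",cv2.resize(b,None,fx=5,fy=5,interpolation=cv2.INTER_CUBIC))
E
```

```text
(no output)
```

View pics/cs3.png

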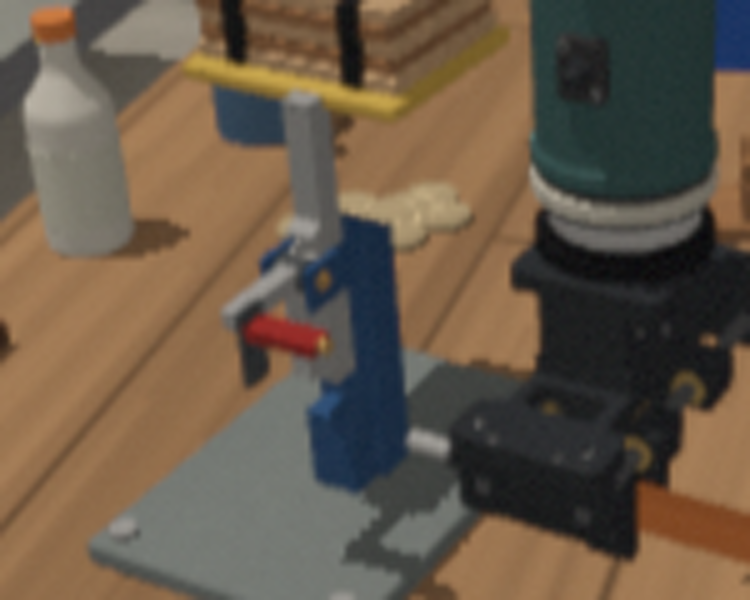

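```bash
python3 - <<'E'
from h import *
D=load("s3");K,T=D["K"],D["T"]
def pr(p):
    c=T[:3,:3].T@(np.array(p)-T[:3,3]);q=K@c;return (q[:2]/q[2]-[200,150])*5,c[2]
yj=np.radians(-13.3);d=np.array([np.cos(yj),np.sin(yj)])
t=np.array([.3939,.2134])
for a in(-.068,0,.022,.06,.117): print(a,pr([*(t+a*d),.12]))
print("lug",pr([.571,.1715,.16]))
for c in((320,345),(285,335),(250,330),(360,300),(360,450),(430,440),(490,480),(550,480),(700,520)): print(c,px("s3",200+c[0]/5,150+c[1]/5).round(4))
E
```

```text
-0.068 (array([761.59108812, 546.51741046]), np.float64(0.790913813128988))
0 (array([621.96558322, 505.29048496]), np.float64(0.8174619445638118))
0.022 (array([578.71412047, 492.51971766]), np.float64(0.8260510459103725))
0.06 (array([506.0881846 , 471.07561223]), np.float64(0.8408867664180681))
0.117 (array([401.83040577, 440.29163989]), np.float64(0.8631403471796117))
lug (array([281.0451316 , 337.87157624]), np.float64(0.8686812420891018))
(320, 345) [0.549  0.1764 0.1619]
(285, 335) [0.5676 0.1738 0.1635]
(250, 330) [0.5863 0.1722 0.1629]
(360, 300) [0.5635 0.0888 0.1338]
(360, 450) [0.5678 0.098  0.0434]
(430, 440) [0.4916 0.1916 0.1262]
(490, 480) [0.4293 0.2925 0.1857]
(550, 480) [0.3999 0.3079 0.2015]
(700, 520) [0.3552 0.229  0.1299]
```

```bash
cat >> h.py <<'E'
yj=np.radians(-13.3);d=np.array([np.cos(yj),np.sin(yj)]);L=np.array([.571,.1715]);G=L-.117*d
def meas(n=12):
    F=[];M=[]
    for i in range(n):
        s=manip.state();F.append(s["contact_force"]);M.append(s["moment"]);manip.dwell(.02)
    return np.r_[-np.mean(F,0)[2]*-1, np.mean(M,0)[:2]@[d[1],-d[0]]], s
E
python3 - <<'E'
from h import *
manip.move_linear([*G,.101],rate=.1); manip.dwell(.2)
b,s=meas(20);print("base",b,s["contact_force"],s["tool_pos"],s["clock"])
np.save("base.npy",b)
manip.move_linear([*G,.116],rate=.04)
z=.116
while z<.142:
    m,s=meas(8);m=m-b;print(round(z,4),m.round(3),s["tool_pos"][2].round(5),round(s["clock"],2))
    if m[1]>.08 or m[0]>1.2: break
    z+=.0015; manip.move_linear([*G,z],rate=.02)
E
```

```text
base [-1.27046814 -0.06806705] [ 0.71439757 -0.15248578 -1.40114196] [0.45702052 0.19851285 0.10107348] 14.1083
0.116 [ 0.206 -0.001] 0.11587 14.77
0.1175 [ 0.043 -0.023] 0.11744 15.15
0.119 [ 0.352 -0.005] 0.11904 15.53
0.1205 [ 0.167 -0.003] 0.12052 15.92
0.122 [-0.112  0.015] 0.12203 16.3
0.1235 [ 0.575 -0.008] 0.12352 16.68
0.125 [0.239 0.008] 0.12502 17.07
0.1265 [-0.01   0.007] 0.12653 17.45
0.128 [ 0.03  -0.005] 0.12806 17.83
0.1295 [-0.159  0.007] 0.12951 18.22
0.131 [-0.28  -0.027] 0.13096 18.6
0.1325 [-1.244 -0.164] 0.13229 18.98
0.134 [-2.666 -0.331] 0.13377 19.37
0.1355 [-2.264 -0.424] 0.13541 19.75
0.137 [-2.448 -0.429] 0.13701 20.13
0.1385 [-1.893 -0.406] 0.13862 20.52
0.14 [-2.356 -0.402] 0.14002 20.9
0.1415 [-2.414 -0.387] 0.14149 21.28
```

The reaction force on the tool points downward, so my stop test had the wrong sign. Forces stayed at about 2.5 N, so nothing was overloaded. I'll check the state now.

```bash
python3 - <<'E'
from h import *
b=np.load("base.npy")
snap("side","s4"); snap("wrist","w4"); m,s=meas(6);print(m-b,s["tool_pos"],s["clock"],s["gripper_width"])
for v in(20,60,100,200): print(px("w4",320,v).round(4))
im=cv2.imread("pics/s4.png")[100:270,200:360]
cv2.imwrite("pics/cs4.png",cv2.resize(im,None,fx=3.5,fy=3.5,interpolation=cv2.INTER_CUBIC))
E
```

```text
[-3.86938845 -0.46266005] [0.45703966 0.19837092 0.1428785 ] 21.7333 0.015405505730468855
[0.5563 0.1761 0.1707]
[0.5454 0.1787 0.162 ]
[0.5317 0.1819 0.163 ]
[0.4937 0.191  0.1653]
```

View pics/cs4.png

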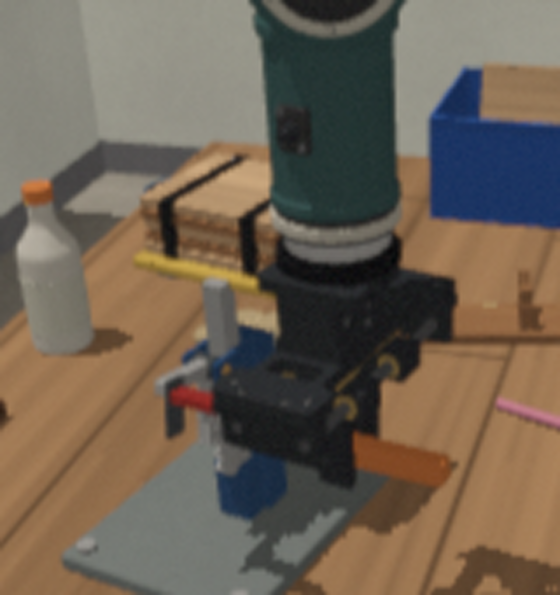

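The side view shows the rod holding the lug up. It has tipped about 3.5° in the grip, and the rack is well below its start height. Next I track the load's height.

```bash
python3 - <<'E'
from h import *
b=np.load("base.npy")
im0=None
def top():
    c=cams.capture("top"); z=c["z_map"]
    return 1.221-np.median(z[118:140,305:325])*.997
for i in range(6):
    h=top(); m,s=meas(5); print(round(s["clock"],2),round(h,4),(m-b).round(3))
E
```

```text
21.87 0.2448 [-3.901 -0.46 ]
22.0 0.2408 [-4.276 -0.478]
22.13 0.2368 [-3.747 -0.488]
22.27 0.2325 [-3.831 -0.504]
22.4 0.2281 [-3.785 -0.503]
22.53 0.2242 [-4.301 -0.514]
```

```bash
python3 - <<'E'
from h import *
b=np.load("base.npy"); z=.143; H=[]
def top():
    c=cams.capture("top"); return 1.221-np.median(c["z_map"][118:140,305:325])*.997
for i in range(45):
    h=top(); m,s=meas(10); m=m-b; H.append(h)
    if i%3==0: print(round(s["clock"],2),round(h,4),m.round(3))
    if m[0]<-5.3: z-=.0003; manip.move_linear([*G,z],rate=.01); print("lower",z)
    if len(H)>5 and max(H[-5:])-min(H[-5:])<.0015: break
print(s["clock"],H[-6:])
snap("side","s5");snap("wrist","w5")
im=cv2.imread("pics/s5.png")[100:270,200:360]
cv2.imwrite("pics/cs5.png",cv2.resize(im,None,fx=3.5,fy=3.5,interpolation=cv2.INTER_CUBIC))
E
```

```text
22.75 0.22 [-3.922 -0.525]
23.4 0.212 [-3.699 -0.557]
23.8333 [np.float32(0.21997225), np.float32(0.21319723), np.float32(0.21180058), np.float32(0.21204925), np.float32(0.21206963), np.float32(0.21181917)]
```

View pics/cs5.png

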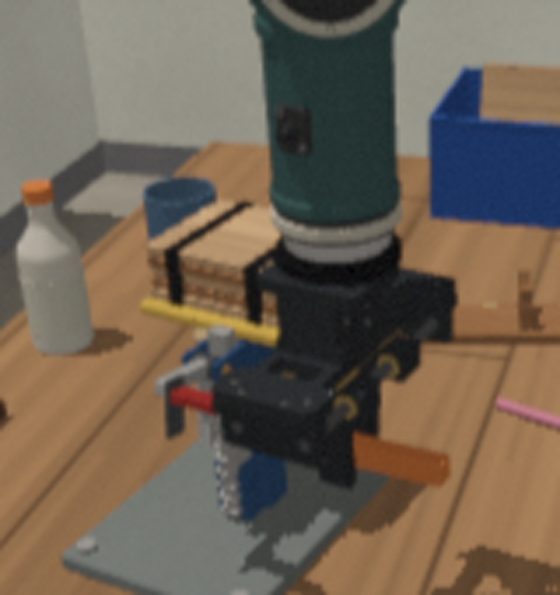

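```bash
python3 - <<'E'
from h import *
for f in("s0","s4","s5"):
    im=cv2.imread(f"pics/{f}.png");hsv=cv2.cvtColor(im,cv2.COLOR_BGR2HSV)
    m=((hsv[...,0]<6)|(hsv[...,0]>174))&(hsv[...,1]>170)&(hsv[...,2]>90)
    vs,us=np.where(m); P=np.array([px(f,u,v) for u,v in zip(us,vs)])
    k=(P[:,2]>.1)&(P[:,2]<.2)&(P[:,0]>.573)&(P[:,0]<.6)
    print(f,k.sum(),np.median(P[k],0),vs[k].mean(),us[k].mean())
# rack/rod heights
C=lambda x,y:(200+x/3.5,100+y/3.5)
for p in((228,505),(225,480),(222,340),(180,315),(240,330)): print(p,px("s5",*C(*p)).round(4))
for v in(20,60,100,200): print(px("w5",320,v).round(4))
b=np.load("base.npy");m,s=meas(15);print(m-b,s["clock"],s["tool_pos"])
c=cams.capture("top");print(1.221-np.median(c["z_map"][118:140,305:325])*.997)
E
```

```text
s0 30 [0.5806898  0.16999765 0.16393049] 215.4 252.53333333333333
s4 26 [0.58131461 0.17113915 0.17151303] 212.8846153846154 251.80769230769232
s5 28 [0.58106491 0.17122809 0.1713848 ] 212.78571428571428 252.03571428571428
(228, 505) [0.5863 0.1048 0.0309]
(225, 480) [0.5876 0.1024 0.0529]
(222, 340) [0.5781 0.1017 0.1775]
(180, 315) [0.6192 0.0803 0.1825]
(240, 330) [0.567  0.0931 0.1825]
[0.5567 0.1761 0.1698]
[0.5456 0.1787 0.1622]
[0.5318 0.182  0.1628]
[0.4937 0.1911 0.165 ]
[-4.02866895 -0.58834434] 24.1833 [0.45712184 0.19841888 0.14300494]
0.21180606
```

The lug is still 7.5 mm up and the load has stopped at its bottom with the pawl held, so the load is fully down. Now I lower, withdraw and measure the rod's tilt in the grip.

```bash
python3 - <<'E'
from h import *
b=np.load("base.npy")
manip.move_linear([*G,.118],rate=.03)
m,s=meas(10);print(m-b,s["clock"])
g=L-.185*d
manip.move_linear([*g,.105],rate=.12)
manip.move_linear([*g,.40],rate=.2); manip.dwell(.2)
snap("wrist","w6")
c=cams.capture("top");print(1.221-np.median(c["z_map"][118:140,305:325])*.997)
P=np.array([px("w6",u,v) for v in range(5,222,3) for u in(319,320,321,322)])
tc=np.array(manip.state()["tool_pos"]);a=(P[:,:2]-tc[:2])@d;print(tc)
k=P[:,2]>.38;f=np.polyfit(a[k],P[k,2]-tc[2],1);print("slope",f,np.degrees(f[0]),"sd",np.std(P[k,2]-tc[2]-np.polyval(f,a[k])),a[k].min(),a[k].max())
P2=load("w2"); P=np.array([px("w2",u,v) for v in range(5,222,3) for u in(319,320,321,322)])
a=(P[:,:2]-[.48,-.2685])@[np.cos(.2225),np.sin(.2225)];f=np.polyfit(a,P[:,2]-.12,1);print("before",f)
E
```

```text
[ 0.22449494 -0.01071096] 25.3833
0.21179712
[0.39081686 0.21398897 0.39948333]
slope [0.00356213 0.02377086] 0.20409517797168555 sd 0.012378039750174827 0.028434097579420253 0.10743988370976983
before [-0.00030994  0.02402425]
```

```bash
python3 - <<'E'
from h import *
tc=np.array([.390817,.213989,.39948])
im=cv2.imread("pics/w6.png")
for v in range(0,230,20):
    row=[px("w6",u,v) for u in range(308,334,1)]
    zz=np.array([p[2] for p in row]);k=zz>.3
    if k.any():
        i=np.argmax(np.where(k&(zz<.44),zz,-1));us=np.arange(308,334)[k];print(v,us.min(),us.max(),((row[i][:2]-tc[:2])@d).round(4),(np.median(zz[k])-tc[2]).round(4),(zz[k].max()-tc[2]).round(4))
E
```

```text
0 308 333 0.1085 0.0219 0.0239
20 308 333 0.1026 0.0219 0.0232
40 308 333 0.0963 0.0221 0.0236
60 308 333 0.0898 0.022 0.0243
80 308 333 0.0832 0.0221 0.0237
100 308 332 0.0763 0.0221 0.1454
120 308 332 0.0691 0.0218 0.0235
140 308 332 0.0617 0.022 0.0236
160 308 331 0.054 0.0223 0.1454
180 308 331 0.0461 0.0224 0.0239
200 308 331 0.0378 0.0223 0.0237
220 308 331 0.0291 0.0224 0.0233
```

The rod is level in the grip again, so the tilt was elastic. I return it along the same path.

```bash
python3 - <<'E'
from h import *
b=np.load("base.npy");yr=np.radians(12.75)
manip.move_pose([.48,-.2685,.40],rv(yr))
manip.move_linear([.48,-.2685,.07],rate=.15);manip.dwell(.2)
m,s=meas(8);print(m-b,s["tool_pos"])
manip.move_linear([.48,-.2685,.032],rate=.03)
s=manip.state();print(s["contact_force"],s["moment"],s["tool_pos"],s["clock"])
manip.set_gripper(.05);manip.dwell(.2)
manip.move_linear([.48,-.2685,.20],rate=.1)
manip.dwell(.3);snap("wrist","w7");print(manip.state()["clock"])
for v in(60,100,170,200): print(px("w7",320.5,v).round(4))
E
```

```text
[-0.12203819  0.03509617] [ 0.4800938  -0.26857896  0.07020882]
[ 0.59950605  0.68767167 -2.15572202] [-0.05995719 -0.01768732  0.04448678] [ 0.48018276 -0.26859314  0.03225316] 33.9333
36.9833
[ 0.5895 -0.243   0.0545]
[ 0.5578 -0.2501  0.0538]
[ 0.4974 -0.2637  0.0581]
[ 0.4695 -0.27    0.0593]
```

View pics/w7.png

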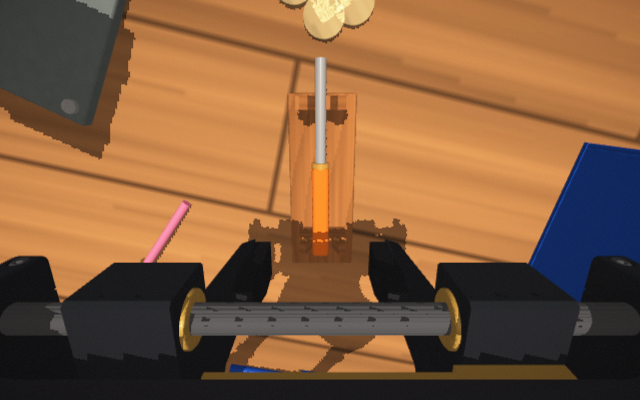

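The wrist view shows the rod seated in both notches: tip (320,58), handle front (320,163), same way round and level, with heights as at the start. The robot is clear of everything, so I hand the job in.

```bash
python3 -c "
from h import *
print(order.close_job())"
```

```text
the job is handed in; nothing more can be done
None
```

The job is handed in: the load sank fully down with the rod holding the pawl up, the rod let go of the pawl, and it is back in its rest as found. One slip: a wrong sign in my contact check let the lug go up to its stop, with averaged readings of about 4 N.

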